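# Centre-mark a steel test disc with the automatic punch

## Task

One of the two small punch stands has a steel test disc in the nest of its sliding carriage; push that carriage fully in, so that the disc sits under the punch. Then press that stand's automatic punch straight down by its cap, through the snap to the bottom of its stroke, and let it spring back up. Leave the other stand, whose nest is empty, alone.

Things in the scene. Friction and masses are not known exactly. Their poses are not given: they have to be found in the camera images.
- stand: punch stand with the disc: dark base plate 230 x 100 x 12 mm, white column 135 mm tall, arm with a bush holding an upright punch. Origin: on the punch's axis, at table height; z up, +x from the front (carriage side, facing the robot) to the column. In this frame the plate runs x = -150 to 80 mm, the column x = 45 to 75; the punch's cap is its highest part
- stand_punch (a joint): downward travel of its punch in m: 0 up, 0.012 bottom. Round dark cap 40 mm across (flat middle 30), centred on the stand's origin, top 180 mm above the table when up. Resistance rises to a peak of about 13 N at 5 mm, then snaps, falling to about 5 N before the hard stop at 12 mm. Springs back up when let go
- stand_carriage (a joint): how far its carriage is out to the front (stand's -x), in m: 0 fully in on a hard stop, 0.085 most. About 2 N friction; stays where left. Upright push tab, 12 mm thick in x, 44 wide in y, 22 to 75 mm above the table: centre at x = -112 mm, y = 0 in the stand's frame when fully in, less the value when out. Bright disc in the nest: 43 mm across, top at 34 mm
- spare: the other punch stand: same shape, size and frame, but the nest of its carriage is empty; not to be pushed or pressed

How it is judged:
By the outcome, as a careful person would: the job done as asked, in the order asked, and still so for the second after the job is handed in, with the robot touching nothing.
It also fails if it takes over 40 s, if anything falls off the work surface, if the arm or the gripper's body presses on something with over 40 N, if the wrist force passes 120 N, or if a joint passes its speed limit or range.

## Robot

A 6-joint arm with a two-finger parallel gripper is mounted at the origin on the work surface. World frame = base frame: x ahead of the robot, y to its left, z up, the work surface at z = 0. Lengths are in m, angles in rad, forces in N, time in s.
With the tool pointing down it reaches from about 0.425 to 0.95 m from the base axis. Payload 3.5 kg.
Tool frame: the origin (TCP) lies at the very end of the fingers, on their centre line; the grasp point (between the pads) lies 19 mm behind it; z points along the fingers, y is the line along which they close (so a half turn about z gives the same grasp; the last joint's range is limited). The gripper opens to 85 mm and grips with 20 to 120 N. Pads are 22 mm wide; open, the fingers measure 114 mm over their backs; the gripper's body (76 mm by 85 mm) begins 54 mm behind the grasp point. The pads swing forward as they close: fully open they stand 13 mm farther back than shut.
Start: joints at [1.042, 0.286, 1.577, -0, 1.279, -0.15], TCP at [0.25, 0.627, 0.231] pointing down, gripper open.
Joint ranges: [-2.77, 2.77], [-0.9, 2.22], [0.21, 2.48], [-1.53, 4.67], [0.24, 2.81], [-2.84, 2.84]. Speed limits (rad/s): [2.79, 2.79, 3.14, 3.14, 3.14, 3.14].

## Interface

Orientations are given as a unit quaternion [x, y, z, w].
In Python, from plant import ctrl gives the robot as it stands.
- The arm moves only by the tool carry_out, never from a script. Its argument "deltas" is one flat list of numbers, 6 for each row, row after row: the shift along the tool's x, y, z in m, then the turn, a rotation vector about the tool's x, y, z in rad. A call has 1 to 5 rows; each row is the pose to reach, as a shift and turn from the pose commanded when the call began, along the tool's axes at that moment; what a row does not reach only later rows make up. A row lasts 1/8 s, in which the tool goes at most 62.5 mm and 10.7 degrees, less where a joint would pass 70% of its speed; a pose out of reach is approached as far as the arm can. A call with a gripper value outside its range is refused whole. "grip" is the opening in per cent of the stroke, from 0 (shut) to 100 (fully open), set as the call begins (left out, the last holds). The fingers move at their own pace and stop on an object; "grip_force" is the grip in N (left out, the last holds). Time passes only in rows, so rows that repeat a pose let the fingers close. It gives the time, the measured TCP pose, the force, the opening and the grip force at its end, in the units of the state.
- ctrl.get_state(): the state, without advancing time (a new reading comes with each control period).
- ctrl.read_camera(name): name is "side" or "top"; returns (picture, depth): 384x512x3 uint8, red, green, blue; 384x512 float32, m along the optical axis (not along the pixel's ray), 0 where there is no reading.
- ctrl.camera_model(name): a dict with "intrinsics" (3x3 intrinsics, pixels), "k1" (the pictures are not rectified: a ray, as slopes to the right and down, at radius r is drawn at 1 + k1 r^2 times it, then the intrinsics apply), "extrinsics" (4x4, takes a point from world to camera coordinates). Camera axes: x right, y down, z forward; pixel columns grow to the right and rows downward; lengths in m; the calibration is good to about 2 mm. A picture is of the moment at which its call begins. camera_model takes no time and is no camera call.
- ctrl.sign_off(): hands the job in; it is judged then, once.
Trained networks look in the newest picture that a camera, given by its name, has taken for a name from the list of things; names that differ only in an ending like _2 or _b are one class to them, and where a whole thing is asked for, a point or a joint stands for the part that bears it (a point fixed in the world has none). Each returns a list of dicts, best first, with "score" (0 to 1); they miss things now and then, are a little off and sometimes report something else, mostly with a low value. They report only what shows in the picture. A call takes as long as a camera call.
- ctrl.find_in(camera, query): "uv" ([column, row] in pixels, amid what is visible of it).
The state is a dict: "time": time; "qpos": joint angles; "dq": joint speeds; "joint_efforts": joint torques, N m; "eef_pos": TCP position; "tcp_rot": TCP orientation; "contact_force": force on the tool from outside, world axes, zero at the start; "wrist_torque": the same for the moment, N m; "opening": opening from 0.0 (shut) to 1.0 (fully open); "finger_force": force on a finger pad.
Only numpy, scipy, OpenCV 4.12 (cv2) and the standard library are available. Lean on these libraries where they do the work, as an engineer would, in place of code of your own. Each camera call takes 0.05 s, during which the arm holds its last target. There are 200 camera calls.

## Working session

There is one attempt and no reset: what is moved stays moved. The work goes in short steps, Python scripts to look and compute and a tool call to move; the robot and the scene stay as the last step left them, time stands still between calls to the robot, and variables do not carry over. Pictures are saved under pics/ and viewed, at most 10 in all, crops included, and the job is handed in when it is done.

Besides the shell and the picture viewer there is one more tool, called by a JSON object that holds its "fn" and its "kwargs". carry_out: Moves the arm, as the interface text tells. Its arguments: {"type":"object","properties":{"deltas":{"type":"array"},"grip":{"type":"number"},"grip_force":{"type":"number"}},"required":["deltas"]}

```bash
mkdir -p pics
cat > h.py <<'E'
import numpy as np, cv2
from plant import ctrl
def cloud(name,d):
    m=ctrl.camera_model(name);K=np.array(m["intrinsics"]);T=np.linalg.inv(np.array(m["extrinsics"]))
    h,w=d.shape;u,v=np.meshgrid(np.arange(w),np.arange(h))
    p=np.stack([u,v],-1).reshape(-1,1,2).astype(float)
    n=cv2.undistortPoints(p,K,np.array([m["k1"],0,0,0.])).reshape(h,w,2)
    c=np.concatenate([n*d[...,None],d[...,None]],-1)
    P=c@T[:3,:3].T+T[:3,3];P[d==0]=np.nan
    return P
E
python3 - <<'E'
from h import *
for n in("top","side"):
    p,d=ctrl.read_camera(n);cv2.imwrite(f"pics/{n}0.png",p[...,::-1]);np.save(n+"0.npy",cloud(n,d))
    for q in("stand","spare","stand_carriage","stand_punch"):
        print(n,q,[(np.round(r["uv"]),round(r["score"],2)) for r in ctrl.find_in(n,q)[:3]])
s=ctrl.get_state();print(s["time"],s["tcp_rot"],s["eef_pos"])
E
```

```text
top stand [(array([164., 216.]), 0.71)]
top spare [(array([355., 194.]), 0.64), (array([163., 217.]), 0.52)]
top stand_carriage [(array([174., 252.]), 0.63)]
top stand_punch [(array([142., 196.]), 0.76)]
side stand [(array([191., 159.]), 0.9)]
side spare [(array([308., 282.]), 0.83)]
side stand_carriage [(array([162., 180.]), 0.88)]
side stand_punch [(array([193., 104.]), 0.85)]
0.5 [ 1.88291515e-01  9.82113184e-01 -7.10369739e-06 -4.14642877e-06] [0.24959212 0.62713771 0.23133834]
```

View pics/top0.png

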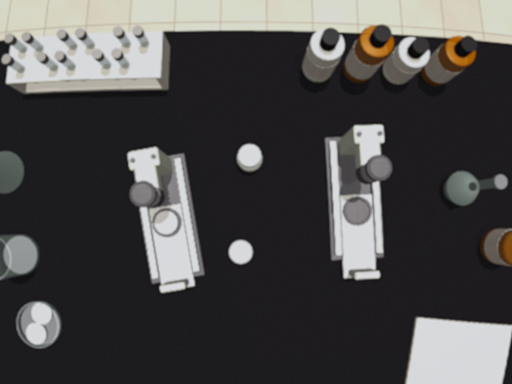

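View pics/side0.png

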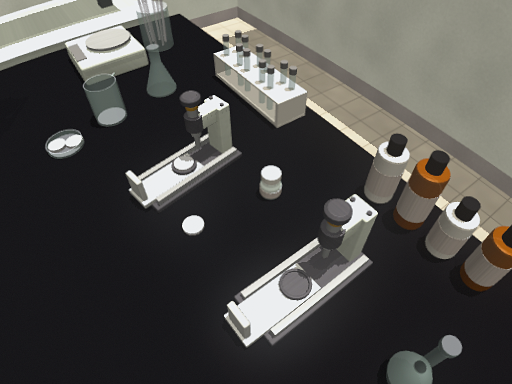

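The left stand in the top picture, with its cap at (143,194) and tab at (174,287), holds the bright disc. The right one's nest, at (357,211), is dark and empty. Next I measure the left stand.

Run:
```python
from h import *
P=np.load("top0.npy")
def st(n,m,P):
    q=P[m];print(n,len(q),q.mean(0).round(4),q.min(0).round(3),q.max(0).round(3));return q
def box(P,u0,u1,v0,v1,z0,z1):
    m=np.zeros(P.shape[:2],bool);m[v0:v1,u0:u1]=1
    return m&(P[...,2]>z0)&(P[...,2]<z1)
cap=st("cap",box(P,120,168,175,215,.172,.19),P)
tab=st("tab",box(P,150,200,275,300,.066,.085),P)
col=st("col",box(P,120,175,140,172,.125,.15),P)
for n,q in(("tab",tab),("col",col)):
    print(n,[x.round(4).tolist() for x in cv2.minAreaRect(q[:,:2].astype(np.float32)*1000)[:2] for x in [np.array(x)]],cv2.minAreaRect(q[:,:2].astype(np.float32)*1000)[2])
print("disc",st("disc",box(P,150,185,205,240,.03,.04),P).mean(0))
d=cap.mean(0)-tab.mean(0);print("yaw",np.arctan2(d[1],d[0]),"dist",np.hypot(*d[:2]))
# side camera
S=np.load("side0.npy")
for n,c,z0,z1 in(("cap",cap,.172,.19),("tab",tab,.066,.085)):
    m=(np.hypot(*(S[...,:2]-c.mean(0)[:2]).transpose(2,0,1))<.035)&(S[...,2]>z0)&(S[...,2]<z1);st("side "+n,m,S)
# obstacles high near path
m=(P[...,2]>.02);print(ctrl.get_state()["time"])
```

```text
cap 554 [0.6402 0.1491 0.1786] [0.621 0.13  0.173] [0.659 0.17  0.183]
tab 179 [0.4887 0.1219 0.0739] [0.48  0.101 0.066] [0.497 0.144 0.078]
col 674 [0.6972 0.1591 0.1343] [0.679 0.135 0.125] [0.718 0.187 0.14 ]
tab [[488.1688, 122.4286], [12.4982, 43.0771]] 7.456974029541016
col [[695.8323, 160.5949], [39.2924, 50.6285]] 9.539180755615234
disc 512 [0.5984 0.1429 0.0332] [0.573 0.117 0.03 ] [0.624 0.168 0.038]
disc [0.59836099 0.14288613 0.03319359]
yaw 0.17746855095784295 dist 0.15386622186693627
side cap 236 [0.6381 0.1426 0.179 ] [0.62  0.129 0.172] [0.659 0.163 0.183]
side tab 133 [0.4871 0.1166 0.0742] [0.478 0.097 0.067] [0.497 0.141 0.078]
0.5
```

{"fn": "carry_out", "kwargs": {"deltas": [-0.041,-0.0434,0,0,0,-0.11,-0.082,-0.0868,0,0,0,-0.22,-0.123,-0.1302,0,0,0,-0.33,-0.164,-0.1736,0,0,0,-0.44,-0.205,-0.217,0,0,0,-0.55], "grip": 0}}

```text
time: 1.12
eef_pos: [0.3603, 0.348, 0.2317]
tcp_rot: [-0.088, 0.996, 0.0, 0.001]
contact_force: [0.3, 0.1, -0.7]
opening: -0.001
finger_force: 0.0
```

```bash
cat > g.py <<'E'
from h import *
from scipy.spatial.transform import Rotation as R
import sys
t=np.array([float(a) for a in sys.argv[1:4]]);s=ctrl.get_state()
r=R.from_quat(s["tcp_rot"]);print(s["time"],"pos",np.round(s["eef_pos"],4),"F",np.round(s["contact_force"],1),"tool delta",r.inv().apply(t-s["eef_pos"]).round(4),"open",s["opening"])
x=r.as_matrix();print("toolx yaw",np.arctan2(-x[1,0],-x[0,0]).round(3),x[:,2].round(3))
E
python3 g.py .4535 .1145 .231
```

```text
1.125 pos [0.3603 0.348  0.2317] F [ 0.3  0.1 -0.7] tool delta [-0.0511 -0.2462  0.0007] open -0.0007200675057621112
toolx yaw 0.175 [ 0.001  0.    -1.   ]
```

{"fn": "carry_out", "kwargs": {"deltas": [-0.012,-0.06,0,0,0,0,-0.024,-0.12,0,0,0,0,-0.036,-0.18,0.01,0,0,0,-0.051,-0.236,0.03,0,0,0,-0.051,-0.246,0.08,0,0,0]}}

```text
time: 1.75
eef_pos: [0.4559, 0.1131, 0.154]
tcp_rot: [-0.083, 0.997, -0.001, 0.005]
contact_force: [0.1, 0.4, -0.6]
opening: -0.002
finger_force: 0.0
```

```bash
python3 g.py .4535 .1145 .045
python3 - <<'E'
from h import *
p,d=ctrl.read_camera("side");cv2.imwrite("pics/side1.png",p[...,::-1])
E
```

```text
1.75 pos [0.4559 0.1131 0.154 ] F [ 0.1  0.4 -0.6] tool delta [0.0032 0.002  0.1089] open -0.002230535423375829
toolx yaw 0.166 [ 0.009 -0.    -1.   ]
```

View pics/side1.png

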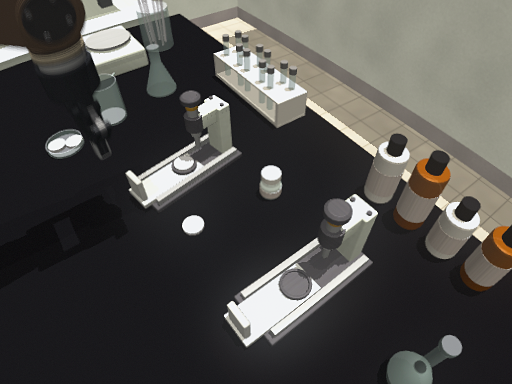

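The closed fingertips, at (105,155), are in front of the tab at (138,185), and the way down is clear.

{"fn": "carry_out", "kwargs": {"deltas": [0.004,0.001,0.04,0,0,0,0.004,0.001,0.08,0,0,0,0.004,0.001,0.104,0,0,0,0.004,0.001,0.109,0,0,0]}}

```text
time: 2.3
eef_pos: [0.4465, 0.1168, 0.0413]
tcp_rot: [-0.086, 0.996, 0.0, -0.002]
contact_force: [0.8, 0.9, 0.2]
opening: 0.001
finger_force: 0.0
```

```bash
python3 g.py .510 .125 .045
```

```text
2.3 pos [0.4465 0.1168 0.0413] F [0.8 0.9 0.2] tool delta [-0.0639 -0.0027 -0.0039] open 0.0007085801238140247
toolx yaw 0.172 [-0.004 -0.    -1.   ]
```

{"fn": "carry_out", "kwargs": {"deltas": [-0.015,0,-0.003,0,0,0,-0.03,0,-0.003,0,0,0,-0.042,0,-0.003,0,0,0,-0.052,0,-0.003,0,0,0,-0.06,0,-0.003,0,0,0]}}

```text
time: 2.92
eef_pos: [0.5077, 0.1266, 0.0455]
tcp_rot: [-0.086, 0.996, -0.0, 0.0]
contact_force: [-2.4, -0.3, 1.8]
opening: -0.001
finger_force: 1.2
```

```bash
python3 g.py .513 .127 .045
```

```text
2.925 pos [0.5077 0.1266 0.0455] F [-2.4 -0.3  1.8] tool delta [-0.0053 -0.0005  0.0005] open -0.0011232549315352426
toolx yaw 0.171 [ 0. -0. -1.]
```

Contact is made with about 2 N of friction, as expected. I keep pushing until the hard stop shows in the force.

{"fn": "carry_out", "kwargs": {"deltas": [-0.003,0,0,0,0,0,-0.005,0,0,0,0,0,-0.007,0,0,0,0,0,-0.007,0,0,0,0,0]}}

```text
time: 3.42
eef_pos: [0.514, 0.1277, 0.0452]
tcp_rot: [-0.085, 0.996, 0.0, 0.0]
contact_force: [0.1, 0.3, -0.4]
opening: 0.002
finger_force: 0.5
```

{"fn": "carry_out", "kwargs": {"deltas": [-0.002,0,0,0,0,0,-0.004,0,0,0,0,0,-0.005,0,0,0,0,0]}}

```text
time: 3.8
eef_pos: [0.514, 0.1278, 0.0452]
tcp_rot: [-0.086, 0.996, -0.001, -0.007]
contact_force: [-18.2, -4.9, 16.6]
opening: -0.001
finger_force: 9.6
```

{"fn": "carry_out", "kwargs": {"deltas": [0.012,0,0,0,0,0,0.03,0,0,0,0,0,0.035,0,-0.05,0,0,0,0.035,0,-0.11,0,0,0,0.035,0,-0.17,0,0,0]}}

```text
time: 4.42
eef_pos: [0.4843, 0.1226, 0.2171]
tcp_rot: [-0.085, 0.996, 0.0, 0.001]
contact_force: [1.5, -0.1, -0.6]
opening: 0.004
finger_force: 0.0
```

```bash
python3 g.py .640 .149 .225;python3 - <<'E'
from h import *
p,d=ctrl.read_camera("top");cv2.imwrite("pics/top2.png",p[...,::-1])
P=cloud("top",d);q=P[275-30:300,130:210].reshape(-1,3)
for n,c,r,z0,z1 in(("cap",(.64,.149),.035,.172,.19),("disc",(.64,.149),.04,.03,.037),("tab",(.53,.13),.04,.06,.085)):
    m=(np.hypot(P[...,0]-c[0],P[...,1]-c[1])<r)&(P[...,2]>z0)&(P[...,2]<z1)
    if m.any(): print(n,m.sum(),P[m].mean(0),P[m].min(0),P[m].max(0))
E
```

```text
4.425 pos [0.4843 0.1226 0.2171] F [ 1.5 -0.1 -0.6] tool delta [-0.1579 -0.0004 -0.0076] open 0.0043476620835933115
toolx yaw 0.171 [ 0.002  0.    -1.   ]
cap 558 [0.64016754 0.14906302 0.17859371] [0.62069704 0.13091654 0.17232163] [0.65945659 0.16999048 0.18243029]
disc 273 [0.6371597  0.14149988 0.0329516 ] [0.61462886 0.12441079 0.0300099 ] [0.66563776 0.17026076 0.03669666]
tab 192 [0.53127543 0.12907059 0.07339467] [0.52139972 0.10818128 0.0614821 ] [0.54020706 0.15119087 0.07726138]
```

View pics/top2.png

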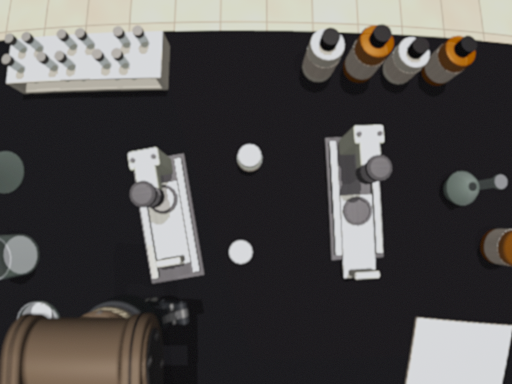

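The carriage is in, with the tab at (170,262) about 111 mm from the cap axis and the disc under the punch. Next I move over the cap.

{"fn": "carry_out", "kwargs": {"deltas": [-0.04,0,-0.008,0,0,0,-0.085,0,-0.008,0,0,0,-0.13,0,-0.008,0,0,0,-0.158,0,-0.004,0,0,0,-0.158,0,0.015,0,0,0]}}

```text
time: 5.1
eef_pos: [0.6424, 0.1496, 0.2007]
tcp_rot: [-0.085, 0.996, 0.0, 0.002]
contact_force: [0.9, 0.5, 0.5]
opening: -0.0
finger_force: 0.0
```

```bash
python3 g.py .640 .149 .182
```

```text
5.1 pos [0.6424 0.1496 0.2007] F [0.9 0.5 0.5] tool delta [ 0.0026 -0.0002  0.0187] open -1.8682412250080672e-05
toolx yaw 0.171 [ 0.005  0.    -1.   ]
```

{"fn": "carry_out", "kwargs": {"deltas": [0.001,0,0.008,0,0,0,0.001,0,0.016,0,0,0,0.001,0,0.021,0,0,0,0.001,0,0.024,0,0,0,0.001,0,0.027,0,0,0]}}

```text
time: 5.72
eef_pos: [0.638, 0.1493, 0.1765]
tcp_rot: [-0.086, 0.996, -0.0, -0.001]
contact_force: [-8.7, -0.3, 12.0]
opening: 0.003
finger_force: 5.8
```

{"fn": "carry_out", "kwargs": {"deltas": [0,0,0.003,0,0,0,0,0,0.006,0,0,0,0,0,0.009,0,0,0,0,0,0.011,0,0,0,0,0,0.011,0,0,0]}}

```text
time: 6.35
eef_pos: [0.6387, 0.1494, 0.1679]
tcp_rot: [-0.086, 0.996, -0.0, -0.0]
contact_force: [-9.8, -0.7, 16.3]
opening: 0.003
finger_force: 8.0
```

{"fn": "carry_out", "kwargs": {"deltas": [0,0,0.001,0,0,0,0,0,0.002,0,0,0,0,0,0.002,0,0,0]}}

```text
time: 6.72
eef_pos: [0.6388, 0.1494, 0.1679]
tcp_rot: [-0.086, 0.996, -0.0, -0.0]
contact_force: [-13.1, -1.2, 21.7]
opening: -0.001
finger_force: 10.9
```

The punch is at its hard stop: the force rises with no further motion. I lift straight up and retreat to the front.

{"fn": "carry_out", "kwargs": {"deltas": [0,0,-0.012,0,0,0,0,0,-0.03,0,0,0,0,0,-0.06,0,0,0,0.04,0,-0.08,0,0,0,0.09,0,-0.08,0,0,0]}}

```text
time: 7.35
eef_pos: [0.5512, 0.1339, 0.2432]
tcp_rot: [-0.085, 0.996, -0.0, 0.003]
contact_force: [-0.7, 0.4, 0.4]
opening: -0.002
finger_force: 0.0
```

{"fn": "carry_out", "kwargs": {"deltas": [0.04,0,0,0,0,0,0.06,0,0,0,0,0,0.06,0,0,0,0,0,0.06,0,0,0,0,0]}}

```text
time: 7.85
eef_pos: [0.4919, 0.1239, 0.2408]
tcp_rot: [-0.085, 0.996, -0.0, 0.001]
contact_force: [0.2, 0.1, 0.3]
opening: -0.0
finger_force: 0.0
```

Run:
```python
from h import *
p,d=ctrl.read_camera("top");cv2.imwrite("pics/top3.png",p[...,::-1])
P=cloud("top",d)
for n,c,r,z0,z1 in(("cap",(.64,.149),.035,.155,.19),("tab",(.53,.13),.04,.06,.085)):
    m=(np.hypot(P[...,0]-c[0],P[...,1]-c[1])<r)&(P[...,2]>z0)&(P[...,2]<z1)
    if m.any(): print(n,m.sum(),P[m].mean(0),P[m].min(0),P[m].max(0))
s=ctrl.get_state();print(s["time"],s["eef_pos"],s["contact_force"])
```

```text
cap 574 [0.63990263 0.1485827  0.17836231] [0.62064065 0.13086628 0.16572636] [0.65932662 0.16936491 0.18283462]
tab 192 [0.53133397 0.12910179 0.07362762] [0.52130998 0.10883924 0.06061849] [0.5401349  0.15077039 0.07787784]
7.9 [0.49204958 0.12382681 0.24063291] [0.42603482 0.13159394 0.48547362]
```

View pics/top3.png

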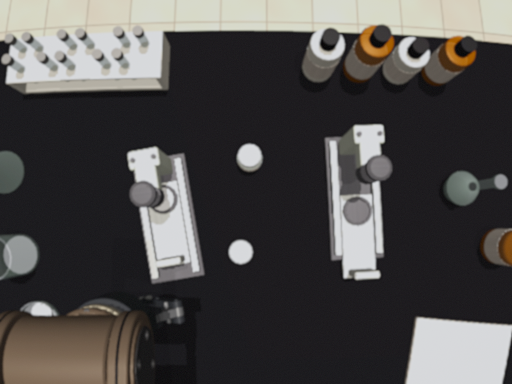

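The cap at (143,194) is back up at 0.178 m, the tab at (170,262) is still fully in, and the other stand is unmoved. The robot touches nothing.

```bash
python3 -c "
from plant import ctrl
print(ctrl.sign_off())"
```

```text
the job is handed in; nothing more can be done
None
```

The job is handed in: the disc stand's carriage is pushed fully in, its punch was pressed to the hard stop and sprang back up, and the spare stand was left untouched (about 8 s of robot time).

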